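Clamp the soldering board in its holder

TASK

Clamp the white soldering board in its holder: push the swing strap round with a finger until it lies across the board against its stop, then push the red cam lever fully down so that the pad presses on the board, and move clear. Nothing needs gripping: leave the board in its seat, pick nothing up, and leave the jar, torch, tweezers and bowl where they stand.

Things in the scene. Friction and masses are not known exactly. Their poses are not given: they have to be found in the camera images.
- fixture: Board holder, fixed to the bench: aluminium base plate 180 (x) x 210 (y) x 12 mm, origin at the centre of its underside on the bench, z up. Seat for the board centred at (0, -35) mm, with lips 8 mm high (tops at 20 mm). The strap's pivot post stands at (30, 75) mm. Nothing of the plate or post is higher than 47 mm.
- strap (a joint): Swing angle of the steel clamp strap about its upright pivot, rad. 0: across the board, pointing along the holder's -y from the post, against a hard stop. Grows as the strap opens, clockwise seen from above (1.57: points along the holder's -x); range 0 to 2.1, starts at 1.15 to 1.95. Light friction (about 1 N at the stud); it stays where it is left.
- pivot (a point): Point on the strap's pivot axis, 57 mm above the bench (top of the strap). The strap is a level bar 22 mm wide, from 15 mm behind this axis to 140 mm beyond it, underside 47 mm and top 57 mm above the bench.
- stud (a point): Centre of the top of the yellow upright stud near the strap's free end, 105 mm above the bench. The stud is a fixed round pin of 12 mm diameter standing 48 mm above the strap, 130 mm from the pivot axis: push it sideways to swing the strap.
- lever (a joint): Angle through which the cam lever has been pushed down, rad: 0 standing, 1.3 fully down at its stop, level along the strap; starts at 0 to 0.35. Friction about 3 N at 50 mm from its hinge, a little more where the pad meets the board; stays where it is left. It leans from its hinge towards the pivot at an elevation of (1.3 - value): push it from the stud's side, towards the pivot and down.
- lever_hinge (a point): Centre of the lever's level hinge, which runs across the strap 90 mm from the pivot axis and 68 mm above the bench, between two steel cheeks 18 mm long and 22 mm apart over their outsides, reaching 78 mm above the bench.
- lever_tip (a point): Tip of the lever on its centre line, 70 mm from its hinge. The outer 42 mm is a red grip 16 mm wide and 14 mm thick; nearer the hinge it is a steel bar 12 mm wide and 10 mm thick.
- pad: Round spring-backed rubber pad, 24 mm diameter, on the strap's underside below the lever's hinge (90 mm from the pivot axis); origin at the centre of its underside, which clears the board while the lever is up. The cam drives it down as the lever goes down, and it presses on the board over the last 0.3 rad of the lever's travel, with about 12 N at the end.
- board: Loose white ceramic soldering board 150 x 110 x 14 mm lying in the holder's seat, its top 26 mm above the bench; origin at the centre of its underside.
- jar: Bystander: small flux jar with a blue cap, 44 mm diameter, 48 mm high, standing beside the holder; origin at the centre of its underside. It and the torch may have swapped sides.
- torch: Bystander: orange hand torch standing beside the holder, foot 56 mm diameter, about 117 mm high, nozzle reaching 46 mm to its +x at the top; origin at the centre of its underside.
- tweezers: Bystander: tweezers lying on the bench in front of the holder, 160 mm long along their x, 12 mm wide, 8 mm high; origin near mid-length on the bench.
- bowl: Bystander: white bowl, 160 mm across, 65 mm high, standing to the right (-y) of the holder; origin at the centre of its underside.
There are look-alikes about, which are no part of the job. What is meant by the board is not brown or turquoise, and is the smaller of those in its own colour.

How it is judged:
On the way, in this order (a step that is already met when the one before it is completed fails the run):
1. the strap lies across the board, with the lever still up (value of joint strap below 0.08 rad and value of joint lever below 0.7 rad), for 0.2 s.
2. the lever is pushed fully down (value of joint strap below 0.08 rad and value of joint lever above 1.18 rad), for 0.2 s.
At the end, for the whole second after the job is handed in: The strap is within 0.08 rad of its stop, the lever within 0.12 rad of fully down, the pad presses on the board with more than 3 N, the board is in its seat (within 6 mm of where it was), and jar, torch, tweezers and bowl stand within 25 mm of where they were, not tipped (less than 0.3 rad) (all of step 2 and contact force between pad and board above 3 N and z of board in the frame of fixture below 0.015 m and distance of board from where it was at the start of the episode below 0.006 m and distance of each of jar, torch, tweezers, bowl from where it was at the start of the episode below 0.025 m and angle between each of jar, torch, tweezers, bowl's own z axis and vertical below 0.3 rad); the robot touches nothing.
It fails at once if the board is lifted out of its seat (z of board in the frame of fixture above 0.02 m).
It fails at once if a bystander is lifted, knocked over or pushed away (height (world z) of any of jar, torch, tweezers, bowl above 0.015 m or distance of any of jar, torch, tweezers, bowl from where it was at the start of the episode above 0.025 m or angle between any of jar, torch, tweezers, bowl's own z axis and vertical above 0.5 rad).
It also fails if it takes over 51 s, if anything falls off the work surface, if the arm or the gripper's body presses on something with over 40 N, if the wrist force passes 120 N, or if a joint passes its speed limit or range.

ROBOT

A 6-joint arm with a two-finger parallel gripper is mounted at the origin on the work surface. World frame = base frame: x ahead of the robot, y to its left, z up, the work surface at z = 0. Lengths are in m, angles in rad, forces in N, time in s.
With the tool pointing down it reaches from about 0.35 to 0.875 m from the base axis. Payload 15.5 kg.
Tool frame: the origin (TCP) lies midway between the tips of the shut fingers; the grasp point (between the pads) lies 19 mm behind it (env.grasp_offset is the distance from the TCP to the grasp point, in m); z points along the fingers, y is the line along which they close (so a half turn about z gives the same grasp; the last joint's range is limited). The gripper opens to 85 mm and grips with 20 to 120 N. Pads are 22 mm wide; open, the fingers measure 114 mm over their backs; the gripper's body (76 mm by 85 mm) begins 54 mm behind the grasp point. The pads swing forward as they close: fully open they stand 13 mm farther back than shut.
Start: joints at [-1.417, 0.494, 1.345, -0, 1.302, -0.096], TCP at [0.155, -0.606, 0.231] pointing down, gripper open.
Joint ranges: [-2.91, 2.91], [-0.82, 2.16], [0.22, 2.67], [-1.22, 4.37], [0.12, 2.79], [-3.08, 3.08]. Speed limits (rad/s): [1.89, 1.89, 2.57, 3.01, 3.01, 3.01].

INTERFACE

Orientations are given as [roll, pitch, yaw] about the fixed x, y, z axes, in that order (R = Rz(yaw) Ry(pitch) Rx(roll)).
In Python, from plant import env, grab_frame, workorder gives the robot as it stands.
- The arm moves only by the shell command python3 -m jog 'ROWS' [FORCE]. ROWS is JSON, a list of rows, each an object of numbers: "grip": the finger opening in mm, from 0 to 85.4; "x", "y", "z": the shift along the tool's x, y, z in mm; "roll": the turn about the tool's z in degrees. In form: [{"grip": .., "x": .., "y": .., "z": .., "roll": ..}, ...]. A call has 1 to 8 rows; each row is the pose to reach, as a shift and turn from the pose commanded when the call began, along the tool's axes at that moment; what a row does not reach only later rows make up. A row lasts 1/8 s, in which the tool goes at most 62.5 mm and 10.7 degrees, less where a joint would pass 70% of its speed; a pose out of reach is approached as far as the arm can. A call with a gripper value outside its range is refused whole. The fingers move at their own pace and stop on an object; FORCE is the grip in N (left out, the last holds). Time passes only in rows, so rows that repeat a pose let the fingers close. It gives the time, the measured TCP pose, the force, the opening and the grip force at its end, in the units of the state.
- env.state(): the state, without advancing time (a new reading comes with each control period).
- grab_frame(name): name is "scene" or "top" or "wrist"; returns a dict with "color" (400x640x3 uint8, red, green, blue), "intrinsics" (3x3 intrinsics, pixels), "eye" and "attitude" of the camera in the world. Camera axes: x right, y up, looking along -z (the intrinsics and any distortion apply to the point x, -y, -z); pixel columns grow to the right and rows downward; lengths in m; the calibration is good to about 2 mm. The wrist camera is an equidistant fisheye: a pixel r from the principal point sees the ray r / f radians off the axis. A picture is of the moment at which its call begins. There is no depth.
- workorder.sign_off(): hands the job in; it is judged then, once.
The state is a dict: "t": time; "joint_positions": joint angles; "qd": joint speeds; "joint_torque": joint torques, N m; "eef_pos": TCP position; "tool_rot": TCP orientation; "force": force on the tool from outside, world axes, zero at the start; "moment": the same for the moment, N m; "opening": finger opening in m; "gripper_force": force on a finger pad.
Only numpy, scipy, OpenCV 4.12 (cv2) and the standard library are available. Lean on these libraries where they do the work, as an engineer would, in place of code of your own. Each camera call takes 0.05 s, during which the arm holds its last target. There are 200 camera calls.

## Working session

There is one attempt and no reset: what is moved stays moved. The work goes in short steps, Python scripts to look and compute and a shell command to move; the robot and the scene stay as the last step left them, time stands still between calls to the robot, and variables do not carry over. Pictures are saved under pics/ and viewed, at most 10 in all, crops included, and the job is handed in when it is done.

```bash
mkdir -p pics; ls
cat > h.py <<'E'
import numpy as np, cv2
from plant import env, grab_frame
def ray(f,u,v):
    K=np.array(f["intrinsics"]); d=np.array([(u-K[0,2])/K[0,0],-(v-K[1,2])/K[1,1],-1.])
    R=np.array(f["attitude"]); 
    return np.array(f["eye"]), R@d
def onz(f,u,v,z):
    e,d=ray(f,u,v); return e+d*(z-e[2])/d[2]
def two(f,p,g,q):
    e,a=ray(f,*p); h,b=ray(g,*q)
    s=np.linalg.lstsq(np.c_[a,-b],h-e,rcond=None)[0]
    P,Q=e+a*s[0],h+b*s[1]; return (P+Q)/2,np.linalg.norm(P-Q)
def proj(f,P):
    K=np.array(f["intrinsics"]); c=np.array(f["attitude"]).T@(np.array(P)-f["eye"])
    return K[0,0]*c[0]/-c[2]+K[0,2], K[1,1]*c[1]/c[2]+K[1,2]
E
python3 - <<'E'
from h import *
import pickle
for n in("top","scene"):
    f=grab_frame(n); cv2.imwrite(f"pics/{n}1.png",f["color"][:,:,::-1]); pickle.dump(f,open(n+".pkl","wb"))
    print(n,f["eye"],np.array(f["attitude"]).shape,f["attitude"],f["intrinsics"])
s=env.state();print(s["t"],s["eef_pos"],s["tool_rot"])
E
```

```text
pics
top [ 0.3480313  -0.02488542  1.09651705] (3,) [ 0.14861035  0.02751706 -1.56994256] [[420.82356152   0.         314.6205334 ]
 [  0.         420.82356152 207.4681189 ]
 [  0.           0.           1.        ]]
scene [1.05648668 0.44057347 0.78859537] (3,) [ 0.82233153 -0.01412496  2.23055767] [[430.40072451   0.         325.31561091]
 [  0.         430.40072451 199.76294494]
 [  0.           0.           1.        ]]
0.1 [ 0.15446299 -0.60528657  0.23073454] [-3.14046819e+00 -9.78537080e-05  2.49803982e-01]
```

View pics/top1.png

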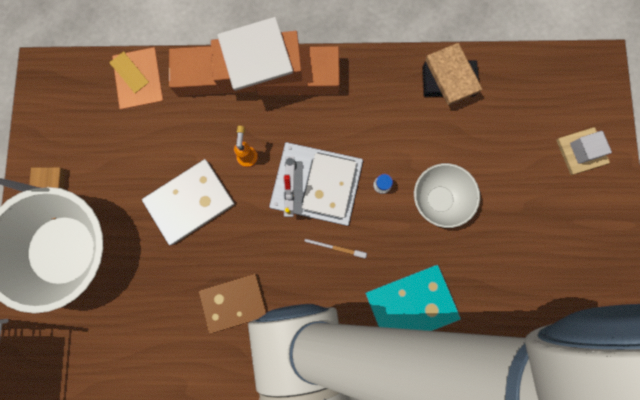

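View pics/scene1.png

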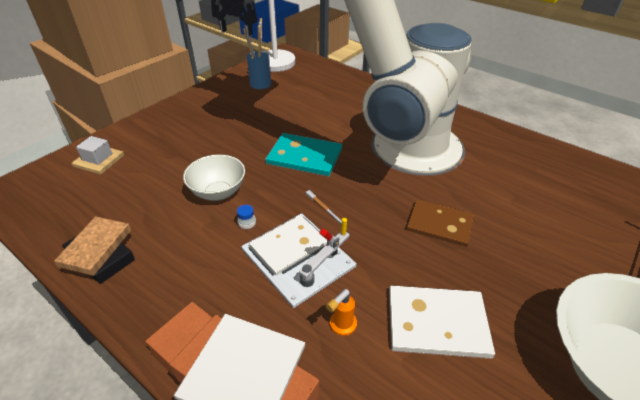

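```bash
sed -i 's/^import numpy.*/&\nfrom scipy.spatial.transform import Rotation as Ro/; s/np.array(f\["attitude"\])/Ro.from_euler("xyz",f["attitude"]).as_matrix()/' h.py
python3 - <<'E'
from h import *
import pickle
t,s=[pickle.load(open(n+".pkl","rb")) for n in("top","scene")]
def blob(f,lo,hi,box):
    x0,y0,x1,y1=box; m=np.zeros((400,640),np.uint8)
    m[y0:y1,x0:x1]=cv2.inRange(cv2.cvtColor(f["color"],cv2.COLOR_RGB2HSV),lo,hi)[y0:y1,x0:x1]
    v,u=np.nonzero(m); return u,v
for n,f,b in(("top",t,(265,140,320,225)),("scene",s,(300,205,365,275))):
    for c,lo,hi in(("yel",(22,150,120),(35,255,255)),("red",(0,150,90),(6,255,255)),("red2",(174,150,90),(180,255,255))):
        u,v=blob(f,lo,hi,b)
        if len(u): print(n,c,len(u),u.mean(),v.mean(),u.min(),u.max(),v.min(),v.max())
# board+plate contour
a=t["color"][130:240,255:405]; b=s["color"][195:315,230:370]
cv2.imwrite("pics/z1.png",np.vstack([cv2.resize(a,(600,300),interpolation=2)[:, :],cv2.resize(b,(600,300),interpolation=2)])[:,:,::-1])
cv2.imwrite("pics/z1.png",np.hstack([cv2.resize(x,None,fx=k,fy=k,interpolation=2)[:560,:400*1] for x,k in((t["color"][135:230,265:365],4),(s["color"][205:300,265:365],4))])[:,:,::-1])
for p in((287,143),(362,156),(349,224),(271,207)): print(onz(t,*p,.012).round(3))
E
```

```text
top yel 16 286.875 210.0 285 289 208 212
top red 59 286.89830508474574 181.6949152542373 284 289 175 188
top red2 2 287.0 182.0 285 289 181 183
scene yel 74 343.5945945945946 225.6891891891892 341 346 218 234
scene red 83 325.578313253012 233.6265060240964 320 331 228 240
[0.685 0.079 0.012]
[ 0.648 -0.12   0.012]
[ 0.467 -0.084  0.012]
[0.512 0.119 0.012]
```

View pics/z1.png

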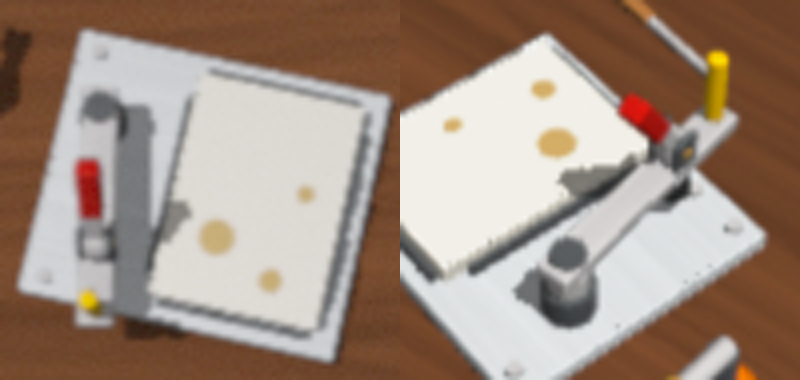

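The left half shows the top view: strap pointing towards the robot, with the pivot disc at (290,161) and the yellow stud top at (287,210). The right half shows the scene view, with the stud top at (344,219) and the pivot at (307,267). The red lever leans towards the pivot.

```bash
cat > geo.py <<'E'
from h import *
import pickle
t,s=[pickle.load(open(n+".pkl","rb")) for n in("top","scene")]
E
python3 - <<'E'
from geo import *
print("stud2",two(t,(287,210),s,(344.2,219.2)),"topz",onz(t,287,210,.105),"scz",onz(s,344.2,219.2,.105))
print("piv2",two(t,(290.2,161.2),s,(306.8,267.5)),onz(t,290.2,161.2,.06))
C=np.array([onz(t,*p,.012) for p in((285.5,142.5),(362,159.2),(348.3,225),(270,207.5))])
print(C.round(3)); F=C.mean(0)
x=(C[0]+C[1]-C[2]-C[3]); y=C[0]+C[3]-C[1]-C[2]; print(np.linalg.norm(x)/2,np.linalg.norm(y)/2)
yaw=np.mean([np.arctan2(x[1],x[0]),np.arctan2(-y[0],y[1])]); print("F",F,"yaw",yaw)
R=np.array([[np.cos(yaw),-np.sin(yaw)],[np.sin(yaw),np.cos(yaw)]])
P=F[:2]+R@[.03,.075]; print("P",P)
S=onz(t,287,210,.105)[:2]; d=R.T@(S-P); print("len",np.linalg.norm(d),"strap",np.arctan2(-d[0],-d[1]))
st=lambda q,r:P+R@(r*np.array([-np.sin(q),-np.cos(q)]))
print("stud path",[(q,st(q,.13).round(3)) for q in(1.5,1.2,.9,.6,.3,0)])
u=R@[0,-1]; print("closed dir",u,"hinge",P+.09*u)
print("red",two(t,(286.9,181.7),s,(325.6,233.6)))
for n,p in(("torch",(246,155)),("jar",(384,184)),("tw1",(306,240)),("tw2",(365,255)),("bowl",(447,196))): print(n,onz(t,*p,{"jar":.048,"torch":.05,"bowl":.06}.get(n,.005)).round(3))
E
```

```text
stud2 (array([0.49113238, 0.06823718, 0.10314476]), np.float64(0.000905821171943664)) topz [0.49061638 0.06844075 0.105     ] scz [0.49291087 0.06886764 0.105     ]
piv2 (array([0.62201698, 0.06622448, 0.05961939]), np.float64(0.0008070401384561714)) [0.62215497 0.06586407 0.06      ]
[[ 0.686  0.083  0.012]
 [ 0.639 -0.12   0.012]
 [ 0.464 -0.082  0.012]
 [ 0.511  0.122  0.012]]
0.1793254582480878 0.2088629524280704
F [0.57511512 0.00070563 0.012     ] yaw -0.22090247756341636
P [0.62081939 0.06730983]
len 0.13020791593375716 strap 1.3585794735876802
stud path [(1.5, array([0.492, 0.087])), (1.2, array([0.492, 0.048])), (0.9, array([0.504, 0.011])), (0.6, array([ 0.526, -0.021])), (0.3, array([ 0.556, -0.045])), (0, array([ 0.592, -0.06 ]))]
closed dir [-0.21911026 -0.9757001 ] hinge [ 0.60109947 -0.02050318]
red (array([0.55833431, 0.06801504, 0.11270172]), np.float64(0.0016177093362617708))
torch [0.642 0.181 0.05 ]
jar [ 0.565 -0.171  0.048]
tw1 [0.426 0.028 0.005]
tw2 [ 0.387 -0.124  0.005]
bowl [ 0.531 -0.325  0.06 ]
```

```bash
cat > plan.py <<'E'
from geo import *
yaw0=-.221; P=np.array([.6213,.0668]); Rf=Ro.from_euler("z",yaw0).as_matrix()[:2,:2]
def push(q,off,z=.08,r=.13):   # finger pose behind stud at strap angle q
    d=Rf@[-np.sin(q),-np.cos(q)]; tn=Rf@[np.cos(q),-np.sin(q)]
    return np.r_[P+r*d-off*tn,z], yaw0-q+np.pi/2
def rows(targets):
    st=env.state(); R=Ro.from_euler("xyz",st["tool_rot"]); 
    print("t",st["t"],"now",np.round(st["eef_pos"],4),np.round(st["tool_rot"],3),"F",np.round(st["force"],1),"q6",st["joint_positions"][5])
    for p,y in targets:
        d=R.inv().apply(np.array(p)-st["eef_pos"])*1000
        r=-np.degrees((y-st["tool_rot"][2]+np.pi)%(2*np.pi)-np.pi)
        print(np.round(p,3),round(y,3),"->",'{"grip":0,"x":%.0f,"y":%.0f,"z":%.0f,"roll":%.1f}'%(*d,r))
E
python3 -c "
from plan import *
rows([push(1.36,.045,.2),push(1.36,.045,.08)])"
```

```text
t 0.1 now [ 0.1545 -0.6053  0.2307] [-3.14 -0.    0.25] F [-0.6 -0.2 -0.7] q6 -0.0954923238291438
[0.492 0.113 0.2  ] -0.01 -> {"grip":0,"x":504,"y":-613,"z":31,"roll":14.9}
[0.492 0.113 0.08 ] -0.01 -> {"grip":0,"x":504,"y":-613,"z":151,"roll":14.9}
```

```bash
python3 -m jog '[{"grip":0,"x":252,"y":-306,"z":0,"roll":15},{"grip":0,"x":252,"y":-306,"z":0,"roll":15},{"grip":0,"x":252,"y":-306,"z":0,"roll":15},{"grip":0,"x":252,"y":-306,"z":0,"roll":15},{"grip":0,"x":252,"y":-306,"z":0,"roll":15},{"grip":0,"x":252,"y":-306,"z":0,"roll":15},{"grip":0,"x":252,"y":-306,"z":0,"roll":15},{"grip":0,"x":252,"y":-306,"z":0,"roll":15}]'
python3 -c "
from plan import *
rows([push(1.36,.045,.2),push(1.36,.045,.08)])"
```

```text
t: 1.1
eef_pos: [0.3233, -0.2456, 0.2313]
tool_rot: [-3.141, 0.0, -0.009]
force: [-0.1, -0.4, -0.2]
opening: -0.0001
gripper_force: 0.0
t 1.1 now [ 0.3233 -0.2456  0.2313] [-3.141  0.    -0.009] F [-0.1 -0.4 -0.2] q6 0.7831997907630537
[0.492 0.113 0.2  ] -0.01 -> {"grip":0,"x":165,"y":-360,"z":31,"roll":0.0}
[0.492 0.113 0.08 ] -0.01 -> {"grip":0,"x":165,"y":-360,"z":151,"roll":0.0}
```

```bash
python3 -m jog '[{"grip":0,"x":165,"y":-360,"z":10},{"grip":0,"x":165,"y":-360,"z":20},{"grip":0,"x":165,"y":-360,"z":31},{"grip":0,"x":165,"y":-360,"z":31},{"grip":0,"x":165,"y":-360,"z":31},{"grip":0,"x":165,"y":-360,"z":31},{"grip":0,"x":165,"y":-360,"z":31},{"grip":0,"x":165,"y":-360,"z":31}]'
python3 -c "
from plan import *
rows([push(1.36,.045,.08)])
f=grab_frame('wrist'); cv2.imwrite('pics/w1.png',f['color'][:,:,::-1])"
```

```text
t 1.1 now [ 0.3233 -0.2456  0.2313] [-3.141  0.    -0.009] F [-0.1 -0.4 -0.2] q6 0.7831997907630537
[0.492 0.113 0.08 ] -0.01 -> {"grip":0,"x":165,"y":-360,"z":151,"roll":0.0}invalid input at $[0]: expected keys grip, x, y, z, roll
```

View pics/w1.png

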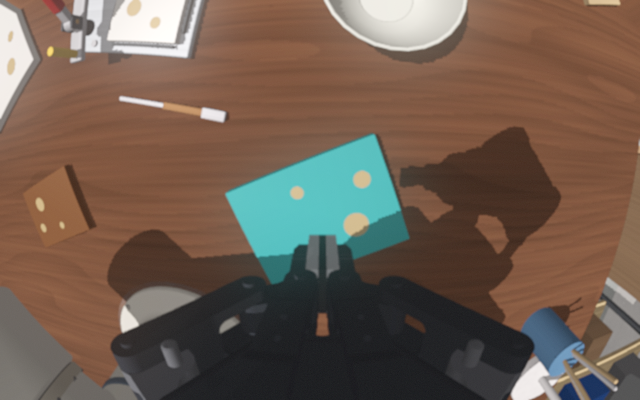

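The call was refused because every row needs all five keys, so the arm did not move. The wrist view shows the shut fingers over the turquoise look-alike, with the holder at the upper left and its stud near (52,50).

```bash
python3 -m jog '[{"grip":0,"x":165,"y":-360,"z":10,"roll":0},{"grip":0,"x":165,"y":-360,"z":20,"roll":0},{"grip":0,"x":165,"y":-360,"z":31,"roll":0},{"grip":0,"x":165,"y":-360,"z":31,"roll":0},{"grip":0,"x":165,"y":-360,"z":31,"roll":0},{"grip":0,"x":165,"y":-360,"z":31,"roll":0},{"grip":0,"x":165,"y":-360,"z":31,"roll":0},{"grip":0,"x":165,"y":-360,"z":31,"roll":0}]'
python3 -c "
from plan import *
rows([push(1.36,.045,.08)])"
```

```text
t: 2.15
eef_pos: [0.4933, 0.1113, 0.1997]
tool_rot: [3.141, 0.0, -0.011]
force: [0.0, -1.1, -0.7]
opening: 0.0003
gripper_force: 0.0
t 2.15 now [0.4933 0.1113 0.1997] [ 3.141  0.    -0.011] F [ 0.  -1.1 -0.7] q6 1.685789047629803
[0.492 0.113 0.08 ] -0.01 -> {"grip":0,"x":-2,"y":-2,"z":120,"roll":-0.0}
```

Lower, then take a close look.

```bash
python3 -m jog '[{"grip":0,"x":-1,"y":-2,"z":40,"roll":0},{"grip":0,"x":-1,"y":-2,"z":80,"roll":0},{"grip":0,"x":-1,"y":-2,"z":120,"roll":0},{"grip":0,"x":-1,"y":-2,"z":120,"roll":0},{"grip":0,"x":-1,"y":-2,"z":120,"roll":0}]'
python3 -c "
from plan import *
rows([push(1.36,.025)]+[push(q,.02) for q in (1.2,1.03,.86,.69,.52,.35,.2)])
f=grab_frame('wrist'); cv2.imwrite('pics/w2.png',f['color'][:,:,::-1])"
```

```text
t: 2.78
eef_pos: [0.4921, 0.1123, 0.0814]
tool_rot: [-3.142, -0.001, -0.013]
force: [0.1, 0.0, 0.0]
opening: -0.0
gripper_force: 0.0
t 2.775 now [0.4921 0.1123 0.0814] [-3.142e+00 -1.000e-03 -1.300e-02] F [0.1 0.  0. ] q6 1.6901643939393103
[0.492 0.093 0.08 ] -0.01 -> {"grip":0,"x":-0,"y":19,"z":1,"roll":-0.2}
[0.49  0.067 0.08 ] 0.15 -> {"grip":0,"x":-2,"y":45,"z":1,"roll":-9.3}
[0.492 0.045 0.08 ] 0.32 -> {"grip":0,"x":0,"y":67,"z":1,"roll":-19.1}
[0.497 0.023 0.08 ] 0.49 -> {"grip":0,"x":6,"y":89,"z":1,"roll":-28.8}
[0.506 0.003 0.08 ] 0.66 -> {"grip":0,"x":16,"y":109,"z":1,"roll":-38.6}
[ 0.519 -0.016  0.08 ] 0.83 -> {"grip":0,"x":28,"y":128,"z":1,"roll":-48.3}
[ 0.534 -0.032  0.08 ] 1.0 -> {"grip":0,"x":44,"y":144,"z":1,"roll":-58.0}
[ 0.55  -0.044  0.08 ] 1.15 -> {"grip":0,"x":60,"y":155,"z":1,"roll":-66.6}
```

View pics/w2.png

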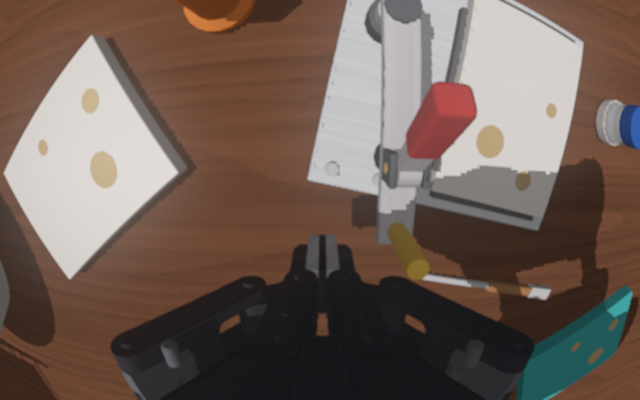

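The stud is just to the -y side of the shut fingers, as planned, with its top near (417,268). Nothing is in the way, so I'll push along the arc.

```bash
python3 -m jog '[{"grip":0,"x":0,"y":10,"z":1,"roll":0},{"grip":0,"x":0,"y":20,"z":1,"roll":0},{"grip":0,"x":-1,"y":32,"z":1,"roll":-4.5},{"grip":0,"x":-2,"y":45,"z":1,"roll":-9.3},{"grip":0,"x":-1,"y":56,"z":1,"roll":-14},{"grip":0,"x":0,"y":67,"z":1,"roll":-19},{"grip":0,"x":3,"y":78,"z":1,"roll":-24},{"grip":0,"x":6,"y":89,"z":1,"roll":-29}]'
python3 -c "
from plan import *
rows([push(q,.02) for q in (.77,.69,.6,.52,.44,.35,.28,.2)])"
```

```text
t: 3.82
eef_pos: [0.4963, 0.0232, 0.0797]
tool_rot: [3.141, -0.0, 0.497]
force: [0.6, 1.0, 0.1]
opening: 0.0002
gripper_force: 0.4
t 3.825 now [0.4963 0.0232 0.0797] [ 3.141 -0.     0.497] F [0.6 1.  0.1] q6 1.0004201647582525
[0.502 0.012 0.08 ] 0.58 -> {"grip":0,"x":-1,"y":12,"z":-0,"roll":-4.8}
[0.506 0.003 0.08 ] 0.66 -> {"grip":0,"x":-1,"y":23,"z":-0,"roll":-9.3}
[ 0.513 -0.007  0.08 ] 0.75 -> {"grip":0,"x":-0,"y":34,"z":-0,"roll":-14.5}
[ 0.519 -0.016  0.08 ] 0.83 -> {"grip":0,"x":1,"y":45,"z":-0,"roll":-19.1}
[ 0.526 -0.024  0.08 ] 0.91 -> {"grip":0,"x":4,"y":55,"z":-0,"roll":-23.7}
[ 0.534 -0.032  0.08 ] 1.0 -> {"grip":0,"x":7,"y":66,"z":-0,"roll":-28.8}
[ 0.541 -0.038  0.08 ] 1.07 -> {"grip":0,"x":11,"y":75,"z":-0,"roll":-32.8}
[ 0.55  -0.044  0.08 ] 1.15 -> {"grip":0,"x":15,"y":84,"z":-0,"roll":-37.4}
```

```bash
python3 -m jog '[{"grip":0,"x":-1,"y":12,"z":0,"roll":-5},{"grip":0,"x":-1,"y":23,"z":0,"roll":-9.3},{"grip":0,"x":0,"y":34,"z":0,"roll":-14.5},{"grip":0,"x":1,"y":45,"z":0,"roll":-19},{"grip":0,"x":4,"y":55,"z":0,"roll":-24},{"grip":0,"x":7,"y":66,"z":0,"roll":-29},{"grip":0,"x":11,"y":75,"z":0,"roll":-33},{"grip":0,"x":15,"y":84,"z":0,"roll":-37.5}]'
python3 -c "
from plan import *
rows([push(q,.02) for q in (.15,.1,.05,.0,-.05)]+[push(0,.012)])"
```

```text
t: 4.82
eef_pos: [0.5494, -0.0436, 0.0796]
tool_rot: [3.142, 0.0, 1.151]
force: [-0.8, 1.6, 0.1]
opening: 0.0005
gripper_force: 0.4
t 4.825 now [ 0.5494 -0.0436  0.0796] [3.142 0.    1.151] F [-0.8  1.6  0.1] q6 0.23250700089174736
[ 0.556 -0.047  0.08 ] 1.2 -> {"grip":0,"x":-1,"y":7,"z":-0,"roll":-2.8}
[ 0.561 -0.05   0.08 ] 1.25 -> {"grip":0,"x":-1,"y":14,"z":-0,"roll":-5.7}
[ 0.567 -0.053  0.08 ] 1.3 -> {"grip":0,"x":-1,"y":20,"z":-0,"roll":-8.5}
[ 0.573 -0.056  0.08 ] 1.35 -> {"grip":0,"x":-1,"y":27,"z":-0,"roll":-11.4}
[ 0.579 -0.058  0.08 ] 1.4 -> {"grip":0,"x":-1,"y":33,"z":-0,"roll":-14.3}
[ 0.581 -0.057  0.08 ] 1.35 -> {"grip":0,"x":0,"y":35,"z":-0,"roll":-11.4}
```

```bash
python3 -m jog '[{"grip":0,"x":-1,"y":7,"z":0,"roll":-3},{"grip":0,"x":-1,"y":14,"z":0,"roll":-6},{"grip":0,"x":-1,"y":20,"z":0,"roll":-9},{"grip":0,"x":-1,"y":24,"z":0,"roll":-11},{"grip":0,"x":-1,"y":26,"z":0,"roll":-11},{"grip":0,"x":-1,"y":26,"z":0,"roll":-11}]'
python3 -c "
from plan import *
rows([push(0,.02),push(0,.015)])"
```

```text
t: 5.58
eef_pos: [0.5727, -0.0544, 0.0794]
tool_rot: [3.141, -0.0, 1.34]
force: [-0.2, 0.7, -0.4]
opening: -0.0
gripper_force: 0.0
t 5.575 now [ 0.5727 -0.0544  0.0794] [ 3.141 -0.     1.34 ] F [-0.2  0.7 -0.4] q6 0.03255485049288228
[ 0.573 -0.056  0.08 ] 1.35 -> {"grip":0,"x":-1,"y":1,"z":-1,"roll":-0.6}
[ 0.578 -0.057  0.08 ] 1.35 -> {"grip":0,"x":-1,"y":6,"z":-1,"roll":-0.6}
```

```bash
for i in 1; do python3 -m jog '[{"grip":0,"x":0,"y":1,"z":0,"roll":0},{"grip":0,"x":0,"y":3,"z":0,"roll":0},{"grip":0,"x":0,"y":3,"z":0,"roll":0}]'; done
```

```text
t: 5.95
eef_pos: [0.5743, -0.0546, 0.0791]
tool_rot: [-3.139, 0.0, 1.341]
force: [-7.5, 1.1, 5.0]
opening: 0.0005
gripper_force: 4.1
```

```bash
python3 -m jog '[{"grip":0,"x":0,"y":1,"z":0,"roll":0},{"grip":0,"x":0,"y":2,"z":0,"roll":0},{"grip":0,"x":0,"y":2,"z":0,"roll":0}]'
```

```text
t: 6.32
eef_pos: [0.5745, -0.0547, 0.079]
tool_rot: [-3.136, 0.0, 1.341]
force: [-17.6, 3.1, 12.9]
opening: 0.0001
gripper_force: 8.9
```

The force rises steeply with no further motion, so the strap is at its stop. I'll back off, rise and look.

```bash
python3 -m jog '[{"grip":0,"x":0,"y":-15,"z":0,"roll":0},{"grip":0,"x":0,"y":-30,"z":0,"roll":0},{"grip":0,"x":0,"y":-30,"z":-60,"roll":0},{"grip":0,"x":0,"y":-30,"z":-110,"roll":0},{"grip":0,"x":20,"y":-80,"z":-110,"roll":0},{"grip":0,"x":20,"y":-120,"z":-110,"roll":0},{"grip":0,"x":20,"y":-120,"z":-110,"roll":0}]'
python3 - <<'E'
from h import *
import pickle
o=[]
for n in("top","scene"):
    f=grab_frame(n); pickle.dump(f,open(n+"2.pkl","wb"))
    x,y=(265,135) if n=="top" else (240,205)
    o.append(cv2.resize(f["color"][y:y+100,x:x+100],(400,400),interpolation=2))
cv2.imwrite("pics/z2.png",np.hstack(o)[:,:,::-1])
E
```

```text
t: 7.2
eef_pos: [0.4622, -0.0076, 0.1894]
tool_rot: [-3.14, 0.0, 1.341]
force: [-0.0, 0.4, -0.1]
opening: -0.0002
gripper_force: 0.0
```

View pics/z2.png

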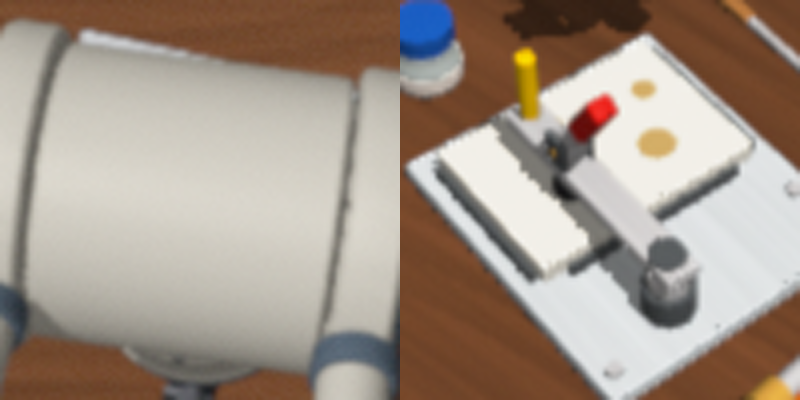

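The strap lies across the board, with the stud top at (526,54) in the crop and the lever still up. Next I'll check the strap angle and the lever tip, then compute the push path.

```bash
cat >> plan.py <<'E'
U=Rf@[0,-1]; H=P+.09*U
def lev(e,r=.06,w=.011,dz=0):
    a=r*np.cos(e)-.007*np.sin(e)-w
    return np.r_[H-a*U,.068+r*np.sin(e)+.007*np.cos(e)+dz], yaw0+np.pi/2
E
python3 - <<'E'
from plan import *
f=pickle.load(open("scene2.pkl","rb"))
S=onz(f,271.5,218.7,.105); d=Rf.T@(S[:2]-P); print("stud",S,np.linalg.norm(d),"q",np.arctan2(-d[0],-d[1]), "expect",P+.13*U)
e,r=ray(f,290.5,231); n=np.array([-U[1],U[0],0]); T=e+r*((np.r_[P,0]-e)@n)/(r@n); a=-(T[:2]-H)@U
print("tip",T,a,T[2]-.068,"elev",np.arctan2(T[2]-.068,a),np.hypot(a,T[2]-.068))
up=np.r_[H+.015*U,.2]
rows([(up,lev(0)[1]),(np.r_[up[:2],.125],lev(0)[1])]+[lev(e) for e in (1.3,1.15,1.,.85,.7,.55,.4,.25,.1,0)])
E
```

```text
stud [ 0.59258109 -0.05849439  0.105     ] 0.12854361371064696 q 0.004319294968800568 expect [ 0.5928033  -0.06003824]
tip [0.6092832  0.01331345 0.12706956] 0.035180165528263765 0.059069556555729485 elev 1.0336391752968697 0.0687521385724587
t 7.3 now [ 0.4653 -0.0085  0.1896] [ 3.141 -0.     1.341] F [ 0.2 -0.2 -0. ] q6 0.08336805795821867
[ 0.598 -0.036  0.2  ] 1.35 -> {"grip":0,"x":4,"y":136,"z":-10,"roll":-0.5}
[ 0.598 -0.036  0.125] 1.35 -> {"grip":0,"x":4,"y":136,"z":65,"roll":-0.5}
[ 0.601 -0.023  0.128] 1.35 -> {"grip":0,"x":17,"y":135,"z":62,"roll":-0.5}
[ 0.603 -0.014  0.126] 1.35 -> {"grip":0,"x":26,"y":135,"z":64,"roll":-0.5}
[ 0.605 -0.006  0.122] 1.35 -> {"grip":0,"x":34,"y":135,"z":67,"roll":-0.5}
[0.607 0.002 0.118] 1.35 -> {"grip":0,"x":42,"y":135,"z":72,"roll":-0.5}
[0.608 0.009 0.112] 1.35 -> {"grip":0,"x":49,"y":135,"z":78,"roll":-0.5}
[0.61  0.015 0.105] 1.35 -> {"grip":0,"x":55,"y":135,"z":84,"roll":-0.5}
[0.611 0.02  0.098] 1.35 -> {"grip":0,"x":60,"y":135,"z":92,"roll":-0.5}
[0.612 0.023 0.09 ] 1.35 -> {"grip":0,"x":64,"y":135,"z":100,"roll":-0.5}
[0.612 0.026 0.081] 1.35 -> {"grip":0,"x":67,"y":135,"z":109,"roll":-0.5}
[0.612 0.027 0.075] 1.35 -> {"grip":0,"x":68,"y":135,"z":115,"roll":-0.5}
```

```bash
python3 -m jog '[{"grip":0,"x":2,"y":45,"z":-10,"roll":-0.5},{"grip":0,"x":4,"y":90,"z":-10,"roll":-0.5},{"grip":0,"x":4,"y":136,"z":-10,"roll":-0.5},{"grip":0,"x":4,"y":136,"z":-10,"roll":-0.5},{"grip":0,"x":4,"y":136,"z":25,"roll":-0.5},{"grip":0,"x":4,"y":136,"z":62,"roll":-0.5},{"grip":0,"x":4,"y":136,"z":62,"roll":-0.5}]'
python3 -c "
from plan import *
rows([lev(e) for e in (1.3,1.15,1.,.85,.7,.55,.4,.25,.1,0)])"
```

```text
t: 8.18
eef_pos: [0.5969, -0.0355, 0.1251]
tool_rot: [-3.137, 0.0, 1.349]
force: [-0.1, 0.5, 0.2]
opening: 0.0001
gripper_force: 0.0
t 8.175 now [ 0.5969 -0.0355  0.1251] [-3.137  0.     1.349] F [-0.1  0.5  0.2] q6 0.062335802831890996
[ 0.601 -0.023  0.128] 1.35 -> {"grip":0,"x":13,"y":1,"z":-3,"roll":-0.0}
[ 0.603 -0.014  0.126] 1.35 -> {"grip":0,"x":22,"y":1,"z":-1,"roll":-0.0}
[ 0.605 -0.006  0.122] 1.35 -> {"grip":0,"x":31,"y":1,"z":3,"roll":-0.0}
[0.607 0.002 0.118] 1.35 -> {"grip":0,"x":39,"y":1,"z":7,"roll":-0.0}
[0.608 0.009 0.112] 1.35 -> {"grip":0,"x":46,"y":1,"z":13,"roll":-0.0}
[0.61  0.015 0.105] 1.35 -> {"grip":0,"x":52,"y":1,"z":20,"roll":-0.0}
[0.611 0.02  0.098] 1.35 -> {"grip":0,"x":57,"y":1,"z":27,"roll":-0.0}
[0.612 0.023 0.09 ] 1.35 -> {"grip":0,"x":61,"y":1,"z":35,"roll":-0.0}
[0.612 0.026 0.081] 1.35 -> {"grip":0,"x":63,"y":2,"z":44,"roll":-0.0}
[0.612 0.027 0.075] 1.35 -> {"grip":0,"x":64,"y":2,"z":50,"roll":-0.0}
```

```bash
python3 -m jog '[{"grip":0,"x":13,"y":1,"z":-2,"roll":0},{"grip":0,"x":22,"y":1,"z":-1,"roll":0},{"grip":0,"x":31,"y":1,"z":3,"roll":0},{"grip":0,"x":39,"y":1,"z":7,"roll":0},{"grip":0,"x":46,"y":1,"z":13,"roll":0},{"grip":0,"x":52,"y":1,"z":20,"roll":0},{"grip":0,"x":57,"y":1,"z":27,"roll":0},{"grip":0,"x":57,"y":1,"z":27,"roll":0}]'
python3 -c "
from plan import *
rows([lev(e) for e in (.4,.25,.1,0)])"
```

```text
t: 9.18
eef_pos: [0.6116, 0.02, 0.0994]
tool_rot: [-3.14, 0.0, 1.35]
force: [0.3, -0.0, 0.3]
opening: -0.0
gripper_force: 0.0
t 9.175 now [0.6116 0.02   0.0994] [-3.14  0.    1.35] F [ 0.3 -0.   0.3] q6 0.15624791740523084
[0.611 0.02  0.098] 1.35 -> {"grip":0,"x":-1,"y":-1,"z":2,"roll":-0.0}
[0.612 0.023 0.09 ] 1.35 -> {"grip":0,"x":3,"y":-1,"z":10,"roll":-0.0}
[0.612 0.026 0.081] 1.35 -> {"grip":0,"x":6,"y":-1,"z":18,"roll":-0.0}
[0.612 0.027 0.075] 1.35 -> {"grip":0,"x":7,"y":-1,"z":24,"roll":-0.0}
```

```bash
python3 -m jog '[{"grip":0,"x":2,"y":-1,"z":6,"roll":0},{"grip":0,"x":3,"y":-1,"z":10,"roll":0},{"grip":0,"x":5,"y":-1,"z":14,"roll":0},{"grip":0,"x":6,"y":-1,"z":18,"roll":0},{"grip":0,"x":6,"y":-1,"z":20,"roll":0},{"grip":0,"x":6,"y":-1,"z":20,"roll":0}]'
```

```text
t: 9.93
eef_pos: [0.6123, 0.0258, 0.0801]
tool_rot: [-3.141, 0.0, 1.349]
force: [-0.3, -0.6, -0.1]
opening: 0.0
gripper_force: 0.0
```

```bash
python3 -m jog '[{"grip":0,"x":1,"y":0,"z":2,"roll":0},{"grip":0,"x":1,"y":0,"z":4,"roll":0},{"grip":0,"x":1,"y":0,"z":4,"roll":0}]'
python3 - <<'E'
from h import *
f=grab_frame("scene")
cv2.imwrite("pics/z3.png",cv2.resize(f["color"][150:300,220:380],(640,600),interpolation=2)[:,:,::-1])
E
```

```text
t: 10.3
eef_pos: [0.6126, 0.0268, 0.0761]
tool_rot: [-3.141, -0.0, 1.349]
force: [-0.7, 0.1, 1.0]
opening: -0.0004
gripper_force: 0.0
```

View pics/z3.png

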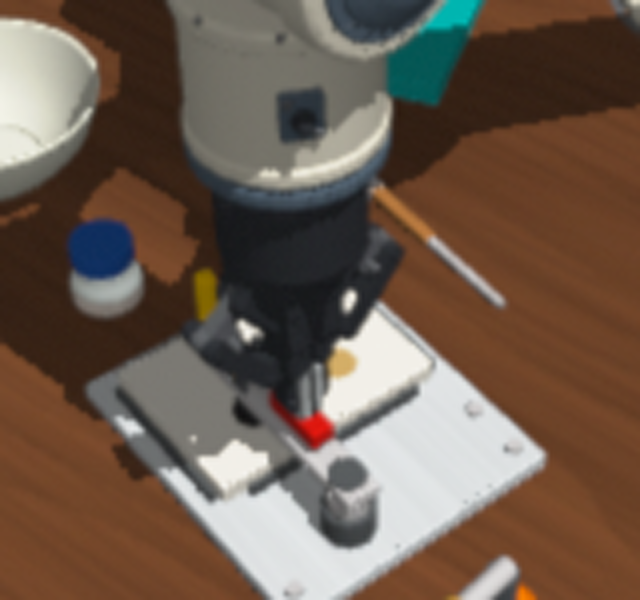

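The lever is nearly level under the fingertips, with the red grip at (300,415) in the crop. I'll press it onto its stop.

```bash
python3 -m jog '[{"grip":0,"x":0,"y":0,"z":1,"roll":0},{"grip":0,"x":0,"y":0,"z":2,"roll":0},{"grip":0,"x":0,"y":0,"z":2,"roll":0}]'
```

```text
t: 10.72
eef_pos: [0.6127, 0.0269, 0.0748]
tool_rot: [3.141, -0.0, 1.349]
force: [-3.0, 2.2, 10.5]
opening: -0.0005
gripper_force: 5.5
```

```bash
python3 -m jog '[{"grip":0,"x":0,"y":0,"z":1,"roll":0},{"grip":0,"x":0,"y":0,"z":2,"roll":0},{"grip":0,"x":0,"y":0,"z":2,"roll":0}]'
```

```text
t: 11.1
eef_pos: [0.6129, 0.0269, 0.0742]
tool_rot: [3.14, -0.0, 1.349]
force: [-10.1, 2.2, 34.4]
opening: 0.0001
gripper_force: 17.1
```

The lever is at its stop: 34 N with almost no travel, at the expected height of 0.075 m. I'll lift straight up and move clear.

```bash
python3 -m jog '[{"grip":0,"x":0,"y":0,"z":-20,"roll":0},{"grip":0,"x":0,"y":0,"z":-60,"roll":0},{"grip":0,"x":0,"y":0,"z":-120,"roll":0},{"grip":0,"x":0,"y":-50,"z":-120,"roll":0},{"grip":0,"x":0,"y":-100,"z":-120,"roll":0},{"grip":0,"x":0,"y":-150,"z":-120,"roll":0},{"grip":0,"x":0,"y":-150,"z":-120,"roll":0},{"grip":0,"x":0,"y":-150,"z":-120,"roll":0}]'
python3 - <<'E'
from h import *
f=grab_frame("scene")
cv2.imwrite("pics/z4.png",cv2.resize(f["color"][170:350,200:380],(600,600),interpolation=2)[:,:,::-1])
E
```

```text
t: 12.1
eef_pos: [0.467, 0.0597, 0.1926]
tool_rot: [3.14, -0.0, 1.349]
force: [0.8, -0.4, 0.1]
opening: 0.0002
gripper_force: 0.0
```

View pics/z4.png

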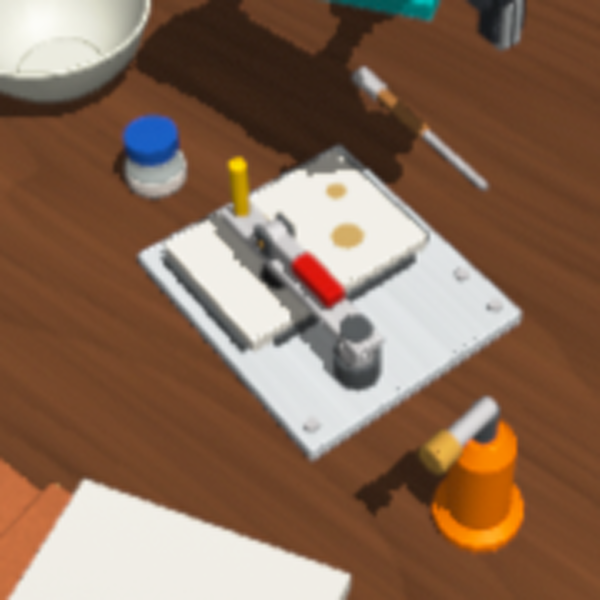

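The lever lies level along the strap, with the red grip at (318,280). The strap is across the board, the board is seated, the bystanders are undisturbed and the arm is clear.

```bash
python3 -c "
from plant import workorder
print(workorder.sign_off())"
```

```text
the job is handed in; nothing more can be done
None
```

I swung the strap to its stop across the board, pushed the cam lever down to its stop, moved the arm clear and handed the job in at about 12 s; sign-off returned no verdict, and I did not measure the pad force directly.

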